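# Tare the parts bowl and weigh a wrist pin

### The arm

A 6-joint arm with a two-finger parallel gripper is mounted at the origin on the work surface. World frame = base frame: x ahead of the robot, y to its left, z up, the work surface at z = 0. Lengths are in m, angles in rad, forces in N, time in s.
With the tool pointing down it reaches from about 0.3 to 0.775 m from the base axis. Payload 14.6 kg.
Tool frame: the origin (TCP) lies where the fingers leave the gripper's body, on its centre line; the fingertips stand 73 mm ahead of it and the grasp point (between the pads) lies 54 mm ahead of it (bot.hold_point_z is the distance from the TCP to the grasp point, in m); z points along the fingers, y is the direction in which the jaws open and shut (so a half turn about z gives the same grasp; the last joint's range is limited). The gripper opens to 85 mm and grips with 20 to 120 N. Pads are 22 mm wide; open, the fingers measure 114 mm over their backs; the gripper's body (76 mm by 85 mm) begins 54 mm behind the grasp point. The pads swing forward as they close: fully open they stand 13 mm farther back than shut.
Start: joints at [1.205, 0.3, 1.521, -0, 1.321, -0.067], TCP at [0.162, 0.526, 0.304] pointing down, gripper open.
Joint ranges: [-3.03, 3.03], [-0.79, 2.21], [0.23, 2.52], [-1.04, 4.18], [0, 3.07], [-2.55, 2.55]. Speed limits (rad/s): [2.22, 2.22, 2.57, 3.14, 3.14, 3.14].

### API

Orientations are given as a unit quaternion [x, y, z, w].
In Python, from station import bot, snapshot, camera_info, order gives the robot as it stands.
- The arm moves only by the shell command python3 -m creep 'ROWS' [FORCE]. ROWS is JSON, a list of rows, each an object with "delta_pos": the shift along the tool's x, y, z in m, a list of three; "rotation": the turn, a rotation vector about the tool's x, y, z in degrees, a list of three; "fingers": the finger opening in m, from 0 to 0.0854. A call has 1 to 12 rows; each row is the pose to reach, as a shift and turn from the pose commanded when the call began, along the tool's axes at that moment; what a row does not reach only later rows make up. A row lasts 1/8 s, in which the tool goes at most 62.5 mm and 10.7 degrees, less where a joint would pass 70% of its speed; a pose out of reach is approached as far as the arm can. A call with a gripper value outside its range is refused whole. The fingers move at their own pace and stop on an object; FORCE is the grip in N (left out, the last holds). Time passes only in rows, so rows that repeat a pose let the fingers close. It gives the time, the measured TCP pose, the force and the opening at its end, in the units of the state.
- bot.read_state(): the state, without advancing time (a new reading comes with each control period).
- snapshot(name): name is "scene" or "top" or "wrist"; returns the picture (400x640x3 uint8, blue, green, red); there is no depth.
- camera_info(name): a dict with "K" (3x3 intrinsics, pixels), "R" (3x3) and "t" (3): a world point X has camera coordinates R X + t; the wrist camera has in their place "T_tool_cam" (4x4, takes a point from camera to tool coordinates, whose origin is the TCP and whose axes are the flange's). Camera axes: x right, y down, z forward; pixel columns grow to the right and rows downward; lengths in m; the calibration is good to about 2 mm. A picture is of the moment at which its call begins: read the wrist's pose just before it. camera_info takes no time and is no camera call.
- order.close_job(): hands the job in, once; it reports no verdict.
The state is a dict: "time_s": time; "q": joint angles; "qvel": joint speeds; "joint_efforts": joint torques, N m; "tcp_pos": TCP position; "tcp_rot": TCP orientation; "force": force on the tool from outside, world axes, zero at the start; "torque": the same for the moment, N m; "opening": finger opening in m.
Only numpy, scipy, OpenCV 4.12 (cv2) and the standard library are available. Lean on these libraries where they do the work, as an engineer would, in place of code of your own. Each camera call takes 0.05 s, during which the arm holds its last target.

### The job

Weigh the engine wrist pin on the bench scale: with the pan still bare, switch the scale on by turning its round knob clockwise until it clicks over its detent, and no farther. Then stand the empty bowl upright in the middle of the pan, let go of it, press the round tare button, gently but well down, for about half a second, and finally put the pin into the bowl without letting it fall. Leave the scale on with bowl and pin resting on the pan, handle everything on the scale gently, and do not disturb the other things on the bench.

Things in the scene. Friction and masses are not known exactly. Their poses are not given: they have to be found in the camera images.
- knob (a joint): Angle of the scale's power knob in rad, growing clockwise seen from above. It starts between 0 and 0.6 (off, turns freely with light friction). A spring detent resists from about 1.95 on (peak torque about 0.2 N m), its top is at 2.3; past it the knob snaps by itself to about 2.6, which is on. On is anything from 2.5 to 3.1; do not wind it beyond 3.1 (hard stop 3.3). The whole turn is some 2 to 2.7 rad, so most arms must let go and regrasp.
- knob_grip (a point): Point on the knob's vertical axis at the height to grip it, 26 mm above the scale's flat top. The knob is a round ribbed grey knob, 38 mm across, standing 38 mm above the scale's top (12 mm above this point) on a thin steel collar 46 mm across and 4 mm high; it is at the scale's front (robot side) left corner. The point does not turn with the knob; its axes are those of the scale.
- tare (a joint): Travel of the tare button in m: 0 up, 0.009 at its stop. It springs back; it takes 1 N to start it, 5 N at 0.005 and about 8 N at the stop. It counts as pressed above 0.0045; it must not be pushed with more than 30 N, so do not ram it into its stop.
- tare_foot (a point): Point on the scale's flat top right under the middle of the tare button (fixed to the scale): a round flat grey button 24 mm across in a low round steel housing on a stem, at the scale's front right corner, 132 mm from the knob. The stem is screw-adjusted, so the button's top face stands 22 to 33 mm above this point, different each time and not measured: come down over it and feel for it, press straight down with some 5 to 8 N.
- scale: Black low bench scale, fixed to the bench, 250 mm (its x) by 210 mm (its y), flat top at 38 mm height. Origin on the bench under its middle; x points from the control panel (knob, blank display, button) to the pan, z up. The knob is at x -82, y +66 mm, the button at x -82, y -66 mm, the pan's centre at x +50, y 0 mm.
- pan: The scale's round flat steel pan, 132 mm across, 6 mm thick. Origin at the centre of its underside. It is carried by a spring and sinks about 1 mm for each 2 N, at most 6 mm.
- pan_top (a point): Centre of the pan's top face (56 mm above the bench when unloaded).
- bowl: Loose empty round steel parts bowl of about 0.18 kg, 100 mm across at the rim, 64 mm at the foot, 38 mm high, walls 4 mm, floor 5 mm thick. Origin at the centre of its underside, z up. One straight handle sticks out from the rim along the bowl's own -x.
- bowl_center (a point): The bowl's axis, half-way up (19 mm above its underside).
- bowl_handle (a point): Centre of the bowl's handle to grip: a bar 12 mm wide (the bowl's y), 12 mm high, along the bowl's x, free for about 50 mm outside the rim. This point is 78 mm from the bowl's axis and 31 mm above its underside.
- bowl_floor (a point): Centre of the bowl's inner floor, 5 mm above its underside; the floor is about 55 mm across, and the mouth 92 mm inside.
- pin: The loose wrist pin: a plain smooth steel tube standing on end, 24 mm outside, 15 mm bore, 60 mm high, about 0.13 kg; taller and thinner than the two stepped sockets standing near it. Origin at the centre of its lower end, z along its axis.
- pin_center (a point): Centre of the wrist pin, 30 mm above its lower end.
- socket_a: Bystander: stepped steel socket, 34 mm across, 50 mm high, stands in the same row as the pin.
- socket_b: Bystander: stepped steel socket, 41 mm across, 38 mm high, stands in the same row as the pin.
- wrench: Bystander: wrench lying on the bench, 190 mm long, to the right of the bowl.
- driver: Bystander: screwdriver lying behind the scale, 200 mm long.
- spray: Bystander: spray can standing right behind the bowl, 54 mm across, 170 mm high.
- tube: Bystander: small white bottle standing behind the sockets, 38 mm across, 100 mm high.
- hub: Bystander: flanged dark steel hub, 90 mm across, 35 mm high, far left.
There are look-alikes about, which are no part of the job. Of the things like the bowl, leave any that is orange; of the rest the smaller one is meant.

How it is judged:
By the outcome, as a careful person would: the job done as asked, in the order asked, and still so for the second after the job is handed in, with the robot touching nothing.
It also fails if it takes over 72 s, if anything falls off the work surface, if the arm or the gripper's body presses on something with over 40 N, if the wrist force passes 120 N, or if a joint passes its speed limit or range.

## Working session

There is one attempt and no reset: what is moved stays moved. The work goes in short steps, Python scripts to look and compute and a shell command to move; the robot and the scene stay as the last step left them, time stands still between calls to the robot, and variables do not carry over. Pictures are saved under pics/ and viewed, and the job is handed in when it is done.

```bash
ls; mkdir -p pics; python3 - <<'E'
from station import bot, snapshot, camera_info, order
import cv2
print(bot.read_state())
for n in ("scene","top","wrist"):
    cv2.imwrite(f"pics/{n}0.png",snapshot(n)); print(n,camera_info(n))
E
```

```text
pics
{'time_s': 0.0, 'q': array([ 1.20541806e+00,  3.00471331e-01,  1.52161018e+00,  1.03004794e-05,
        1.32071326e+00, -6.65951890e-02]), 'qvel': array([-0.00141462,  0.00132159,  0.00041788, -0.00073474, -0.00070318,
       -0.00047707]), 'joint_efforts': array([ 1.15148305e-04, -5.43505239e+01, -3.61796701e+01,  2.23496136e-05,
        3.90274945e-03, -2.46887805e-05]), 'tcp_pos': array([0.16183762, 0.52548237, 0.30330883]), 'tcp_rot': array([ 1.48837714e-01,  9.88861453e-01, -5.86021609e-04, -1.33686484e-04]), 'force': array([-0.50945799,  0.75114833,  0.06462293]), 'torque': array([-0.05478007,  0.02312235,  0.03603655]), 'opening': 0.08550717513934433}
scene {'K': array([[508.4758689 ,   0.        , 318.22031599],
       [  0.        , 508.4758689 , 202.22870197],
       [  0.        ,   0.        ,   1.        ]]), 'R': array([[-1.42998111e-01,  9.89722961e-01,  1.87419568e-05],
       [ 7.93206718e-01,  1.14616186e-01, -5.98068752e-01],
       [-5.91924525e-01, -8.55078355e-02, -8.01444800e-01]]), 't': array([ 0.03859155, -0.36153777,  1.8311878 ])}
top {'K': array([[512
[... 167 characters left out ...]
2, -0.99971748, -0.00286121],
       [-0.99675581, -0.02330564, -0.07703708],
       [ 0.07694863,  0.00466969, -0.99702412]]), 't': array([0.01541721, 0.49704792, 1.40452009])}
wrist {'K': array([[342.81289353,   0.        , 320.78413435],
       [  0.        , 342.81289353, 199.27062591],
       [  0.        ,   0.        ,   1.        ]]), 'T_tool_cam': array([[ 9.34786540e-04, -9.58364276e-01, -2.85546915e-01,
         7.29369291e-02],
       [ 9.99999254e-01,  6.71362206e-04,  1.02041476e-03,
        -9.59814231e-04],
       [-7.86223650e-04, -2.85547656e-01,  9.58364189e-01,
        -6.99755717e-02],
       [ 0.00000000e+00,  0.00000000e+00,  0.00000000e+00,
         1.00000000e+00]])}
```

View pics/top0.png

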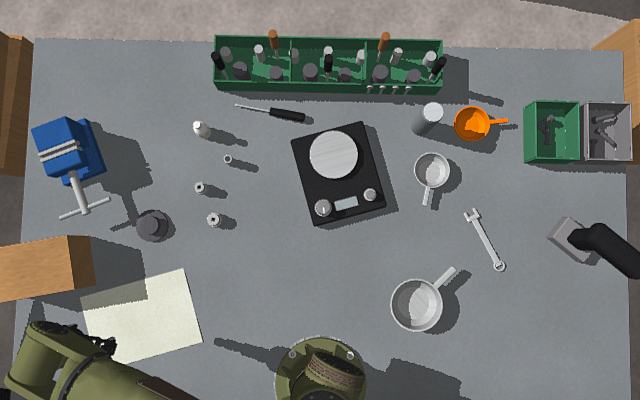

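View pics/scene0.png

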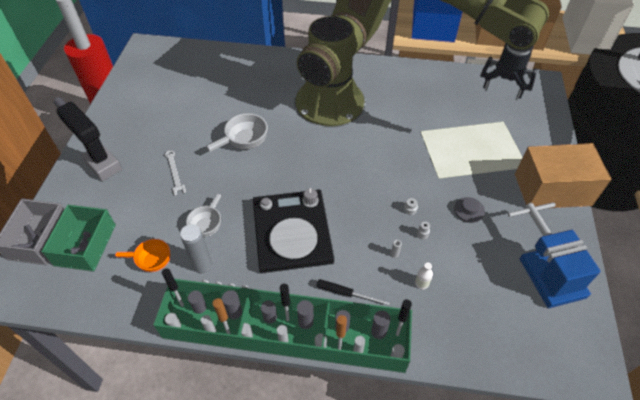

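View pics/wrist0.png

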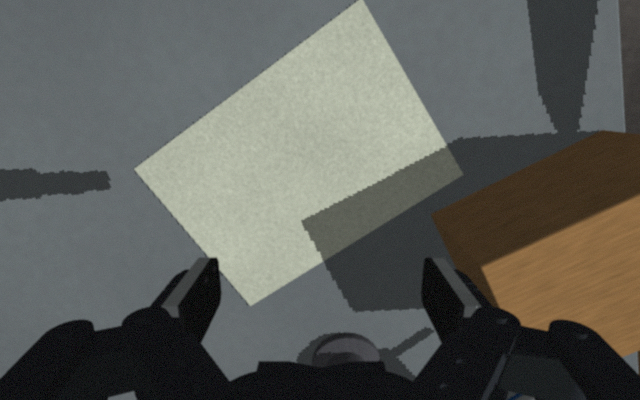

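The top view shows the knob near (323,208), tare (370,195), pan (333,155), the small bowl at (432,170) with its handle at (428,198), and the pin at (228,159). I'll zoom in on these.

```bash
cat > h.py <<'E'
from station import bot, snapshot, camera_info, order
import numpy as np, cv2
from scipy.spatial.transform import Rotation as Ro
def unproj(cam,uv,z,st=None):
    c=camera_info(cam);K=c["K"]
    d=np.linalg.inv(K)@np.array([uv[0],uv[1],1.])
    if cam=="wrist":
        Rt=Ro.from_quat(st["tcp_rot"]).as_matrix();T=c["T_tool_cam"]
        o=Rt@T[:3,3]+st["tcp_pos"];d=Rt@T[:3,:3]@d
    else:
        o=-c["R"].T@c["t"];d=c["R"].T@d
    return o+d*(z-o[2])/d[2]
def proj(cam,X,st=None):
    c=camera_info(cam);K=c["K"]
    if cam=="wrist":
        Rt=Ro.from_quat(st["tcp_rot"]).as_matrix();T=c["T_tool_cam"]
        p=T[:3,:3].T@(Rt.T@(np.array(X)-st["tcp_pos"])-T[:3,3])
    else: p=c["R"]@np.array(X)+c["t"]
    p=K@p;return p[:2]/p[2]
def rel(target,yaw=None,st=None):
    "target TCP world -> delta in tool frame"
    st=st or bot.read_state()
    R=Ro.from_quat(st["tcp_rot"]).as_matrix()
    return R.T@(np.array(target)-st["tcp_pos"])
E
python3 - <<'E'
import cv2
a=cv2.imread("pics/top0.png")
def crop(n,x,y,w,h,s):
    cv2.imwrite(f"pics/{n}.png",cv2.resize(a[y:y+h,x:x+w],None,fx=s,fy=s,interpolation=cv2.INTER_CUBIC))
crop("c_scale",285,115,120,115,5)
crop("c_bowl",400,130,70,90,6)
crop("c_pin",180,110,80,125,4)
E
```

```text
(no output)
```

View pics/c_scale.png

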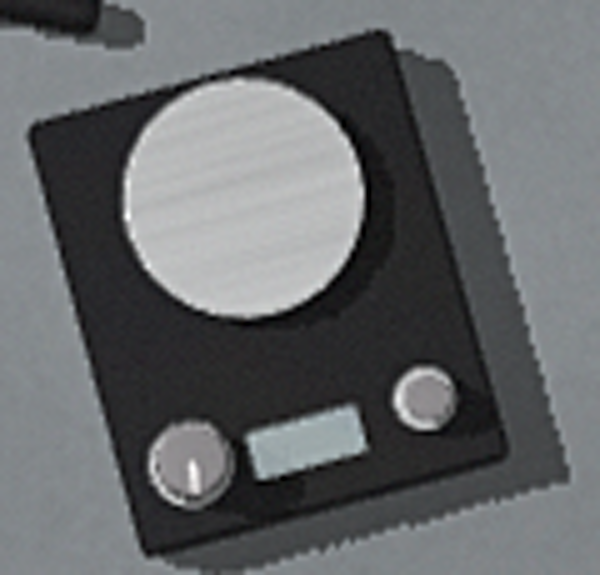

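View pics/c_bowl.png

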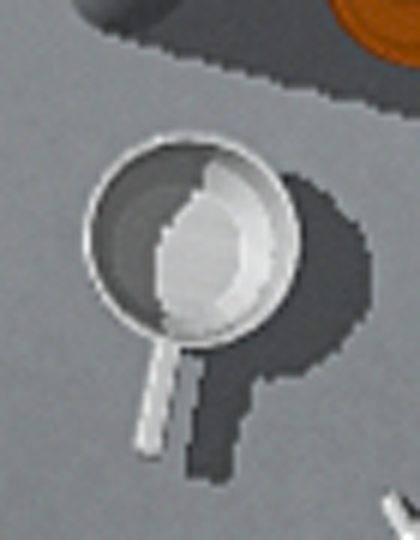

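View pics/c_pin.png

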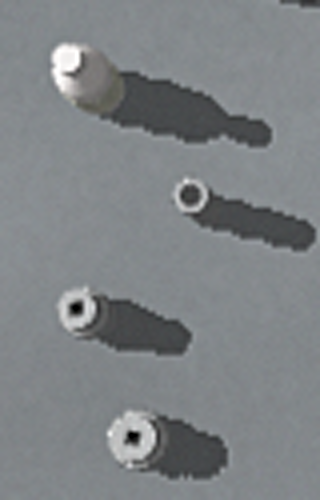

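```bash
python3 - <<'E'
from h import *
def P(n,c,s,off,z):
    uv=(np.array(c)+.5)/s-.5+np.array(off); X=unproj("top",uv,z); print(n,uv.round(1),X.round(4)); return X
o=(285,115)
pan=P("pan",(244,198),5,o,.056)
C=[P("c",c,5,o,.038) for c in((32,130),(383,32),(506,455),(148,553))]
ce=sum(C)/4; print("centre",ce)
print([np.linalg.norm(C[i]-C[(i+1)%4]).round(4) for i in range(4)])
x=(C[0]+C[1]-C[2]-C[3]);y=(C[0]+C[3]-C[1]-C[2]);
print("yaw x",np.arctan2(x[1],x[0]),"yaw y",np.arctan2(-y[0],y[1]))
yaw=(np.arctan2(x[1],x[0])+np.arctan2(-y[0],y[1]))/2
Rz=lambda a,b:ce[:2]+np.array([np.cos(yaw)*a-np.sin(yaw)*b,np.sin(yaw)*a+np.cos(yaw)*b])
print("pred knob",Rz(-.082,.066),"tare",Rz(-.082,-.066),"pan",Rz(.05,0))
k=P("knob",(191,462),5,o,.076); t=P("tare",(427,397),5,o,.065); print(np.linalg.norm(k-t))
ob=(400,130)
b=P("bowl",(192,240),6,ob,.038);h=P("hend",(147,452),6,ob,.037);h0=P("h0",(167,345),6,ob,.037)
print(np.linalg.norm(b-h),np.arctan2(*(h-b)[[1,0]]),np.arctan2(*(h-h0)[[1,0]]))
P("pin",(190,195),4,(180,110),.06);P("sa",(77,310),4,(180,110),.05);P("sb",(133,437),4,(180,110),.038);P("tube",(68,60),4,(180,110),.1)
P("spray",(430-400,107-130),1,ob,.17)
E
```

```text
pan [333.4 154.2] [ 0.6233 -0.0219  0.056 ]
c [291.  140.6] [0.6617 0.0955 0.038 ]
c [361.2 121. ] [ 0.7211 -0.0976  0.038 ]
c [385.8 205.6] [ 0.4877 -0.1688  0.038 ]
c [314.2 225.2] [0.4295 0.0259 0.038 ]
centre [ 0.57499163 -0.03624747  0.038     ]
[np.float64(0.202), np.float64(0.2441), np.float64(0.2031), np.float64(0.2424)]
yaw x 0.29367545362933384 yaw y 0.29463263220589847
pred knob [0.47737831 0.0031434 ] tare [ 0.51564911 -0.1231869 ] pan [ 0.62284402 -0.02175095]
knob [322.8 207. ] [0.4773 0.004  0.076 ]
tare [370. 194.] [ 0.516  -0.1223  0.065 ]
0.13248301453994288
bowl [431.6 169.6] [ 0.5899 -0.2933  0.038 ]
hend [424.1 204.9] [ 0.4921 -0.2736  0.037 ]
h0 [427.4 187.1] [ 0.5414 -0.2824  0.037 ]
0.09981833901490528 2.942831108965895 2.9650724608584627
pin [227.1 158.4] [0.6045 0.2664 0.06  ]
sa [198.9 187.1] [0.5253 0.3423 0.05  ]
sb [212.9 218.9] [0.4402 0.3032 0.038 ]
tube [196.6 124.6] [0.6866 0.3435 0.1   ]
spray [430. 107.] [ 0.7294 -0.2588  0.17  ]
```

```bash
python3 - <<'E'
from h import *
st=bot.read_state();print(rel([.4774,.0036,.25]));R=Ro.from_quat(st["tcp_rot"]).as_matrix();print(R.round(3), np.degrees(np.arctan2(R[1,1],R[0,1])))
E
```

```text
[-0.45518471 -0.4058914   0.05377329]
[[-0.956  0.294 -0.   ]
 [ 0.294  0.956 -0.001]
 [ 0.    -0.001 -1.   ]] 72.88222096421035
```

```bash
python3 -m creep '[{"delta_pos":[-0.455,-0.406,0.054],"rotation":[0,0,-17],"fingers":0.085},{"delta_pos":[-0.455,-0.406,0.054],"rotation":[0,0,-17],"fingers":0.085},{"delta_pos":[-0.455,-0.406,0.054],"rotation":[0,0,-17],"fingers":0.085},{"delta_pos":[-0.455,-0.406,0.054],"rotation":[0,0,-17],"fingers":0.085},{"delta_pos":[-0.455,-0.406,0.054],"rotation":[0,0,-17],"fingers":0.085},{"delta_pos":[-0.455,-0.406,0.054],"rotation":[0,0,-17],"fingers":0.085},{"delta_pos":[-0.455,-0.406,0.054],"rotation":[0,0,-17],"fingers":0.085},{"delta_pos":[-0.455,-0.406,0.054],"rotation":[0,0,-17],"fingers":0.085},{"delta_pos":[-0.455,-0.406,0.054],"rotation":[0,0,-17],"fingers":0.085},{"delta_pos":[-0.455,-0.406,0.054],"rotation":[0,0,-17],"fingers":0.085},{"delta_pos":[-0.455,-0.406,0.054],"rotation":[0,0,-17],"fingers":0.085},{"delta_pos":[-0.455,-0.406,0.054],"rotation":[0,0,-17],"fingers":0.085}]' 40
python3 - <<'E'
from h import *
st=bot.read_state();print(st)
im=snapshot("wrist");cv2.imwrite("pics/w1.png",im)
for X in ([.4774,.0036,.076],[.516,-.1225,.065]):print(proj("wrist",X,st))
E
```

```text
time_s: 1.65
tcp_pos: [0.4769, 0.0039, 0.2496]
tcp_rot: [0.001, 1.0, 0.0, -0.0]
force: [-0.3, 0.9, -1.1]
opening: 0.085
{'time_s': 1.65, 'q': array([-6.86563571e-02,  1.93181340e-01,  1.78706587e+00,  1.28057548e-04,
        1.16212674e+00, -1.63709524e+00]), 'qvel': array([ 0.02378339, -0.01419404,  0.00553001, -0.00284811, -0.00228803,
        0.00037512]), 'joint_efforts': array([-1.54366225e+00, -4.45887566e+01, -3.40853763e+01, -4.56932920e-02,
       -2.75133876e-02, -5.98161458e-02]), 'tcp_pos': array([0.47692309, 0.00391137, 0.2496378 ]), 'tcp_rot': array([ 1.20418798e-03,  9.99999197e-01,  8.49522093e-05, -3.85795214e-04]), 'force': array([-0.2679822 ,  0.91877344, -1.05698717]), 'torque': array([ 0.0223722 ,  0.01978172, -0.00112279]), 'opening': 0.08503136839590218}
[321.11402529 200.78335649]
[164.552146   242.97525465]
```

View pics/w1.png

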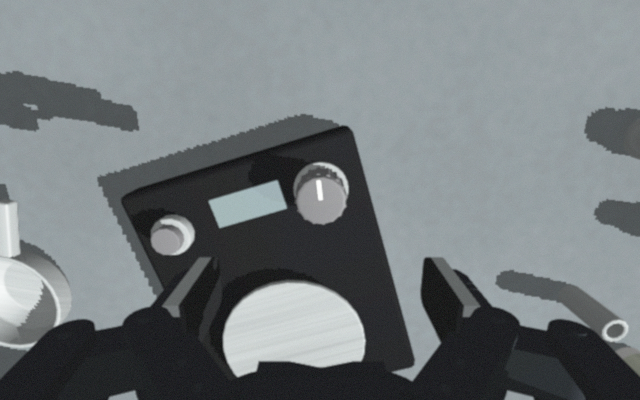

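The knob's face is centred at (321,200), exactly where predicted. Its pointer sits about 17° clockwise of the scale's -x. I'll descend and grip.

```bash
python3 -m creep '[{"delta_pos":[-0.0005,0,0.045],"rotation":[0,0,0],"fingers":0.085},{"delta_pos":[-0.0005,0,0.090],"rotation":[0,0,0],"fingers":0.085},{"delta_pos":[-0.0005,0,0.12],"rotation":[0,0,0],"fingers":0.07},{"delta_pos":[-0.0005,0,0.1315],"rotation":[0,0,0],"fingers":0.06},{"delta_pos":[-0.0005,0,0.1315],"rotation":[0,0,0],"fingers":0.045},{"delta_pos":[-0.0005,0,0.1315],"rotation":[0,0,0],"fingers":0.03},{"delta_pos":[-0.0005,0,0.1315],"rotation":[0,0,0],"fingers":0.03},{"delta_pos":[-0.0005,0,0.1315],"rotation":[0,0,0],"fingers":0.03}]' 40
python3 - <<'E'
from h import *
st=bot.read_state();print(st['q'],st['torque'],st['force'],st['opening'])
E
```

```text
time_s: 2.7
tcp_pos: [0.4781, 0.0038, 0.1196]
tcp_rot: [0.001, 1.0, 0.0, 0.001]
force: [-3.3, 1.3, 7.7]
opening: 0.0368
[-6.88326967e-02  3.92567306e-01  1.88376454e+00  1.98186388e-04
  8.63536307e-01 -1.63772234e+00] [0.06610575 0.57541253 0.03095966] [-3.32146592  1.33582361  7.72224896] 0.03682350478171514
```

```bash
python3 -m creep '[{"delta_pos":[0,0,0],"rotation":[0,0,10],"fingers":0.03},{"delta_pos":[0,0,0],"rotation":[0,0,20],"fingers":0.03},{"delta_pos":[0,0,0],"rotation":[0,0,30],"fingers":0.03},{"delta_pos":[0,0,0],"rotation":[0,0,40],"fingers":0.03},{"delta_pos":[0,0,0],"rotation":[0,0,50],"fingers":0.03},{"delta_pos":[0,0,0],"rotation":[0,0,60],"fingers":0.03},{"delta_pos":[0,0,0],"rotation":[0,0,70],"fingers":0.03},{"delta_pos":[0,0,0],"rotation":[0,0,80],"fingers":0.03},{"delta_pos":[0,0,0],"rotation":[0,0,80],"fingers":0.03}]' 40
python3 - <<'E'
from h import *
st=bot.read_state();print(st['q'],st['torque'],st['force'],st['opening'])
cv2.imwrite("pics/w2.png",snapshot("wrist"))
E
```

```text
time_s: 3.82
tcp_pos: [0.4781, 0.0038, 0.1196]
tcp_rot: [0.645, 0.764, 0.001, 0.001]
force: [-2.2, 1.7, 7.2]
opening: 0.0369
[-6.88131635e-02  3.92617240e-01  1.88372605e+00  2.29431475e-04
  8.63495148e-01 -2.38691240e-01] [ 0.13410895  0.57141932 -0.01279166] [-2.24065385  1.72462367  7.23848425] 0.036939665182218466
```

View pics/w2.png

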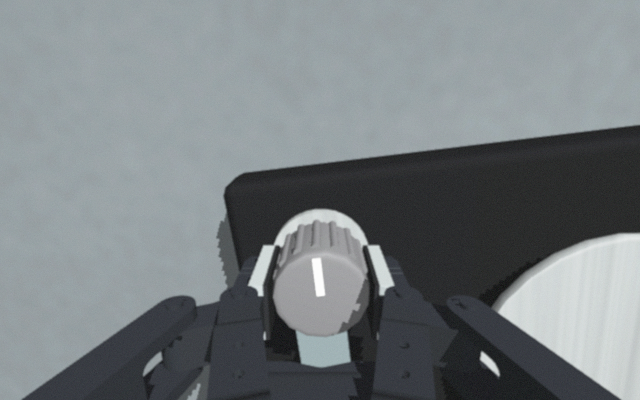

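The pointer turned with the grip, with hardly any slip. I'll go on in small steps and watch the z torque.

```bash
cat > s.py <<'E'
from h import *
st=bot.read_state();print('q6',st['q'][5].round(4),st['torque'].round(3),st['force'].round(1),st['opening'].round(4),'tau6',st['joint_efforts'][5].round(3))
E
python3 -m creep '[{"delta_pos":[0,0,0],"rotation":[0,0,5],"fingers":0.03},{"delta_pos":[0,0,0],"rotation":[0,0,10],"fingers":0.03},{"delta_pos":[0,0,0],"rotation":[0,0,10],"fingers":0.03}]' 40 >/dev/null; python3 s.py
python3 -m creep '[{"delta_pos":[0,0,0],"rotation":[0,0,5],"fingers":0.03},{"delta_pos":[0,0,0],"rotation":[0,0,10],"fingers":0.03},{"delta_pos":[0,0,0],"rotation":[0,0,10],"fingers":0.03}]' 40 >/dev/null; python3 s.py
python3 -m creep '[{"delta_pos":[0,0,0],"rotation":[0,0,5],"fingers":0.03},{"delta_pos":[0,0,0],"rotation":[0,0,5],"fingers":0.03}]' 40 >/dev/null; python3 s.py
python3 -m creep '[{"delta_pos":[0,0,0],"rotation":[0,0,5],"fingers":0.03},{"delta_pos":[0,0,0],"rotation":[0,0,5],"fingers":0.03}]' 40 >/dev/null; python3 s.py
```

```text
Traceback (most recent call last):
  File "s.py", line 2, in <module>
    st=bot.read_state();print('q6',st['q'][5].round(4),st['torque'].round(3),st['force'].round(1),st['opening'].round(4),'tau6',st['joint_efforts'][5].round(3))
                                                                                                  ^^^^^^^^^^^^^^^^^^^
AttributeError: 'float' object has no attribute 'round'
Traceback (most recent call last):
  File "s.py", line 2, in <module>
    st=bot.read_state();print('q6',st['q'][5].round(4),st['torque'].round(3),st['force'].round(1),st['opening'].round(4),'tau6',st['joint_efforts'][5].round(3))
                                                                                                  ^^^^^^^^^^^^^^^^^^^
AttributeError: 'float' object has no attribute 'round'
Traceback (most recent call last):
  File "s.py", line 2, in <module>
    st=bot.read_state();print('q6',st['q'][5].round(4),st['torque'].round(3),st['force'].round(1),st['opening'].round(4),'tau6',st['joint_efforts'][5].round(3))
                                                                                                  ^^^^^^^^^^^^^^^^^^^
AttributeError: 'float' object has no attribute 'round'
Traceback (most recent call last):
  File "s.py", line 2, in <module>
    st=bot.read_state();print('q6',st['q'][5].round(4),st['torque'].round(3),st['force'].round(1),st['opening'].round(4),'tau6',st['joint_efforts'][5].round(3))
                                                                                                  ^^^^^^^^^^^^^^^^^^^
AttributeError: 'float' object has no attribute 'round'
```

```bash
cat > s.py <<'E'
from h import *
st=bot.read_state();print('t',st['time_s'],'q6',round(st['q'][5],4),st['torque'].round(3),st['force'].round(1),round(st['opening'],4),'tau6',round(st['joint_efforts'][5],3),'tcp',st['tcp_pos'].round(4))
E
python3 s.py; python3 -c "
from h import *
cv2.imwrite('pics/w3.png',snapshot('wrist'))"
```

```text
t 5.125 q6 0.2833 [0.055 0.331 0.125] [-2.8  0.7  6.5] 0.0369 tau6 0.838 tcp [0.4782 0.0037 0.1196]
```

View pics/w3.png

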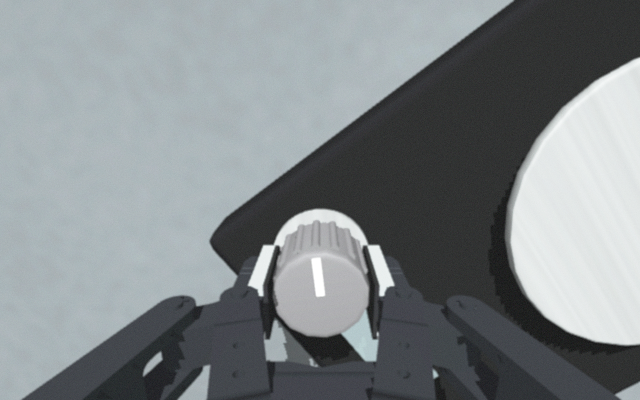

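Torque is up at +0.125 N·m, so the knob is in the detent. I'll use finer steps now.

```bash
python3 -m creep '[{"delta_pos":[0,0,0],"rotation":[0,0,4],"fingers":0.03},{"delta_pos":[0,0,0],"rotation":[0,0,4],"fingers":0.03}]' 40 >/dev/null; python3 s.py
python3 -m creep '[{"delta_pos":[0,0,0],"rotation":[0,0,3],"fingers":0.03},{"delta_pos":[0,0,0],"rotation":[0,0,3],"fingers":0.03}]' 40 >/dev/null; python3 s.py
```

```text
t 5.425 q6 0.3529 [0.129 0.341 0.068] [-3.7  0.8  7.7] 0.0369 tau6 0.65 tcp [0.4782 0.0038 0.1196]
t 5.675 q6 0.4051 [0.067 0.324 0.064] [-2.5  0.6  6.7] 0.0371 tau6 0.465 tcp [0.4782 0.0037 0.1197]
```

```bash
python3 -m creep '[{"delta_pos":[0,0,0],"rotation":[0,0,4],"fingers":0.03},{"delta_pos":[0,0,0],"rotation":[0,0,4],"fingers":0.03}]' 40 >/dev/null; python3 s.py
python3 -m creep '[{"delta_pos":[0,0,0],"rotation":[0,0,3],"fingers":0.03},{"delta_pos":[0,0,0],"rotation":[0,0,3],"fingers":0.03}]' 40 >/dev/null; python3 s.py
```

```text
t 5.925 q6 0.4752 [ 0.073  0.403 -0.017] [-2.2  0.8  6.1] 0.0368 tau6 0.545 tcp [0.4782 0.0038 0.1196]
t 6.175 q6 0.5274 [ 0.088  0.399 -0.108] [-2.   0.3  6.8] 0.0369 tau6 0.354 tcp [0.4782 0.0037 0.1196]
```

Torque has reversed to -0.108 N·m, so the knob is past the top. I'll release it, let it snap, and look from above.

```bash
python3 -m creep '[{"delta_pos":[0,0,0],"rotation":[0,0,0],"fingers":0.06},{"delta_pos":[0,0,0],"rotation":[0,0,0],"fingers":0.085},{"delta_pos":[0,0,0],"rotation":[0,0,0],"fingers":0.085},{"delta_pos":[0,0,-0.05],"rotation":[0,0,0],"fingers":0.085},{"delta_pos":[0,0,-0.1],"rotation":[0,0,0],"fingers":0.085},{"delta_pos":[0,0,-0.13],"rotation":[0,0,0],"fingers":0.085},{"delta_pos":[0,0,-0.13],"rotation":[0,0,0],"fingers":0.085}]'
python3 - <<'E'
from h import *
st=bot.read_state();print(st['q'],st['tcp_pos'],st['force'],Ro.from_quat(st['tcp_rot']).as_matrix().round(3))
cv2.imwrite("pics/w4.png",snapshot("wrist"))
print(proj("wrist",[.4774,.0036,.076],st),proj("wrist",[.516,-.1225,.065],st))
E
```

```text
time_s: 7.05
tcp_pos: [0.4783, 0.0036, 0.2504]
tcp_rot: [0.883, 0.469, 0.002, 0.001]
force: [0.1, -0.1, 0.0]
opening: 0.0849
[-6.89819930e-02  1.93331925e-01  1.78483632e+00 -1.19503381e-05
  1.15918454e+00  5.26515714e-01] [0.4782944  0.00363923 0.25044708] [ 0.07549565 -0.10770767  0.0174842 ] [[ 0.561  0.828  0.004]
 [ 0.828 -0.561 -0.   ]
 [ 0.002  0.004 -1.   ]]
[318.91971992 199.21035492] [440.70757095 289.59768306]
```

View pics/w4.png

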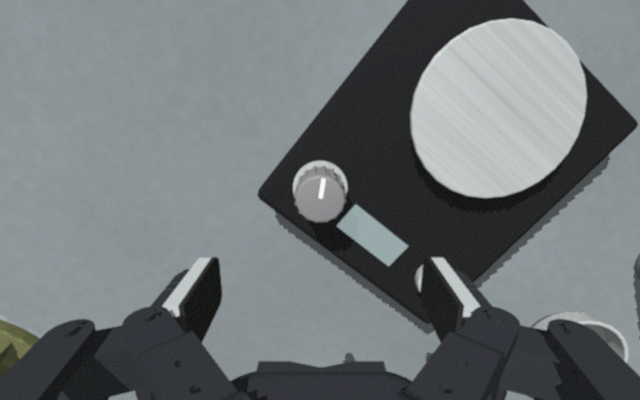

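```bash
python3 - <<'E'
from h import *
im=cv2.imread("pics/w4.png")[165:220,295:350];g=im.min(2);m=(g>225).astype(np.uint8)
n,l,s,c=cv2.connectedComponentsWithStats(m);print(s,c)
cv2.imwrite("pics/w4c.png",cv2.resize(im,None,fx=8,fy=8,interpolation=cv2.INTER_NEAREST))
st=bot.read_state()
a,b=[unproj("wrist",p,.076,st) for p in((320,199),(323.5,179.5))]
d=b-a;w=np.arctan2(d[1],d[0]);print(np.degrees(w), "cw from scale -x:",(np.pi+.294-w)%(2*np.pi))
E
```

```text
[[   0    0   55   55 2952]
 [  24   14    6   19   73]] [[27.0101626  27.100271  ]
 [26.5890411  22.94520548]]
46.130539757730375 cw from scale -x: 2.6304628490952506
```

View pics/w4c.png

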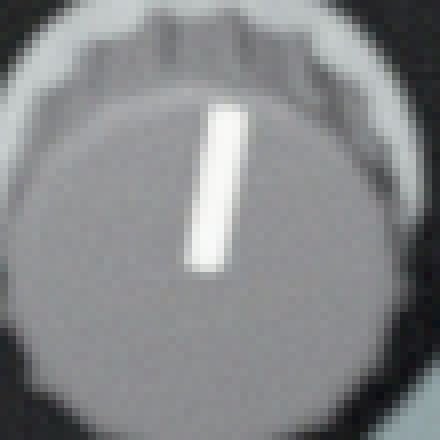

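The knob reads about 2.63 rad, so the scale is on. The bowl is next: I'll hover over its handle with the jaws across it.

```bash
python3 - <<'E'
from h import *
print(rel([.5201,-.2801,.20]))
E
```

```text
[-0.2112246   0.19413467  0.04884615]
```

```bash
python3 -m creep '[{"delta_pos":[-0.211,0.194,0.049],"rotation":[0,0,66.6],"fingers":0.085},{"delta_pos":[-0.211,0.194,0.049],"rotation":[0,0,66.6],"fingers":0.085},{"delta_pos":[-0.211,0.194,0.049],"rotation":[0,0,66.6],"fingers":0.085},{"delta_pos":[-0.211,0.194,0.049],"rotation":[0,0,66.6],"fingers":0.085},{"delta_pos":[-0.211,0.194,0.049],"rotation":[0,0,66.6],"fingers":0.085},{"delta_pos":[-0.211,0.194,0.049],"rotation":[0,0,66.6],"fingers":0.085},{"delta_pos":[-0.211,0.194,0.049],"rotation":[0,0,66.6],"fingers":0.085},{"delta_pos":[-0.211,0.194,0.049],"rotation":[0,0,66.6],"fingers":0.085},{"delta_pos":[-0.211,0.194,0.049],"rotation":[0,0,66.6],"fingers":0.085}]'
python3 - <<'E'
from h import *
st=bot.read_state();print(st['q'],st['tcp_pos'],rel([.5201,-.2801,.085]))
im=snapshot("wrist");cv2.imwrite("pics/w5.png",im)
for X in ([.5899,-.2933,.038],[.5201,-.2801,.037],[.4916,-.2747,.037]):print(proj("wrist",X,st))
E
```

```text
time_s: 8.22
tcp_pos: [0.52, -0.2794, 0.1993]
tcp_rot: [0.996, -0.092, -0.0, -0.0]
force: [0.3, -0.5, -0.3]
opening: 0.0853
[-5.54997795e-01  4.89969117e-01  1.51144345e+00 -1.38596597e-05
  1.14026605e+00  1.19968236e+00] [ 0.52003619 -0.27936267  0.19932527] [0.00020723 0.00071546 0.11432524]
[321.0775359   98.79951402]
[320.65625406 203.16445837]
[320.48993494 240.95526884]
```

View pics/w5.png

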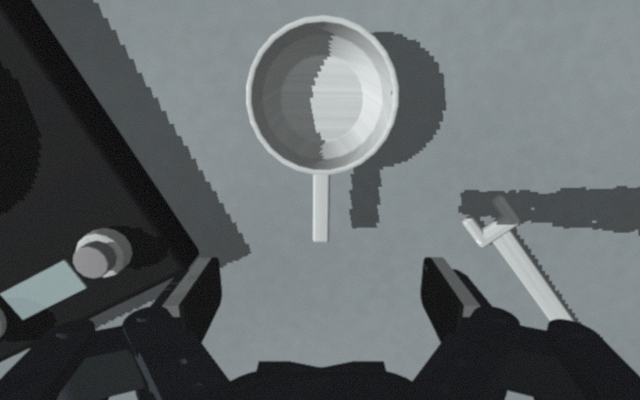

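The handle is centred at column 320 and ends at (320,241), as predicted. I'll descend with partly closed jaws to stay clear of the wrench, then grip.

```bash
python3 -m creep '[{"delta_pos":[0,0.0007,0.04],"rotation":[0,0,0],"fingers":0.04},{"delta_pos":[0,0.0007,0.08],"rotation":[0,0,0],"fingers":0.04},{"delta_pos":[0,0.0007,0.107],"rotation":[0,0,0],"fingers":0.035},{"delta_pos":[0,0.0007,0.114],"rotation":[0,0,0],"fingers":0.03},{"delta_pos":[0,0.0007,0.114],"rotation":[0,0,0],"fingers":0.018},{"delta_pos":[0,0.0007,0.114],"rotation":[0,0,0],"fingers":0.006},{"delta_pos":[0,0.0007,0.114],"rotation":[0,0,0],"fingers":0.002},{"delta_pos":[0,0.0007,0.114],"rotation":[0,0,0],"fingers":0.002},{"delta_pos":[0,0.0007,0.114],"rotation":[0,0,0],"fingers":0.002}]' 100; python3 s.py;python3 -m creep '[{"delta_pos":[0,0,-0.015],"rotation":[0,0,0],"fingers":0.002},{"delta_pos":[0,0,-0.03],"rotation":[0,0,0],"fingers":0.002},{"delta_pos":[0,0,-0.03],"rotation":[0,0,0],"fingers":0.002}]' 100
python3 - <<'E'
from h import *
cv2.imwrite("pics/w6.png",snapshot("wrist"));cv2.imwrite("pics/t6.png",snapshot("scene"))
E
python3 s.py
```

```text
time_s: 9.4
tcp_pos: [0.5202, -0.2807, 0.0864]
tcp_rot: [0.996, -0.093, 0.001, 0.0]
force: [-1.9, 1.6, 7.3]
opening: 0.0101
t 9.4 q6 1.201 [0.23  0.147 0.072] [-1.9  1.6  7.3] 0.0101 tau6 0.05 tcp [ 0.5202 -0.2807  0.0864]
time_s: 9.78
tcp_pos: [0.5204, -0.2808, 0.1172]
tcp_rot: [0.996, -0.093, 0.001, 0.001]
force: [0.4, 0.0, -1.8]
opening: 0.0102
t 9.875 q6 1.201 [0.003 0.193 0.004] [-0.4 -0.4 -2.2] 0.0098 tau6 0.0 tcp [ 0.5198 -0.2805  0.1155]
```

View pics/w6.png

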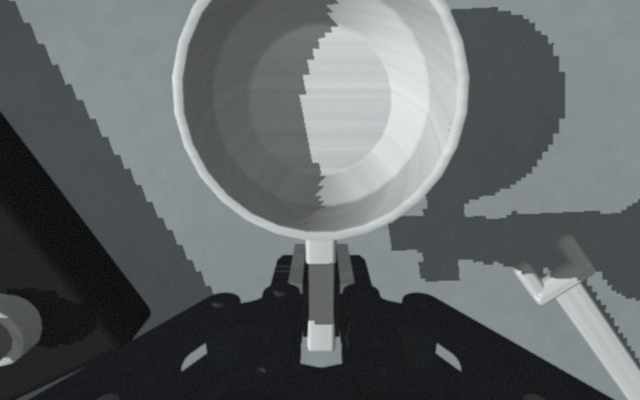

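View pics/t6.png

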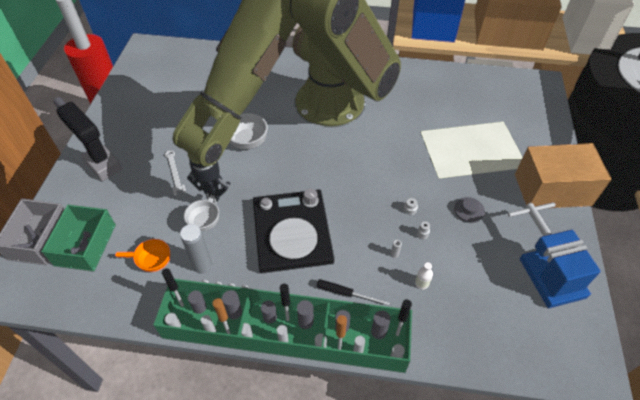

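```bash
python3 - <<'E'
from h import *
c=camera_info("wrist");K=c["K"];T=c["T_tool_cam"]
def pj(X):
    p=K@(T[:3,:3].T@(np.array(X)-T[:3,3]));return (p[:2]/p[2]).round(1)
for dx in(.069,.071,.073):
  for tilt in(0,3,6):
    t=np.radians(tilt); out=[]
    for a,b,h in((-.05,0,0),(0,.05,0),(0,-.05,0),(-.0,.0,-.033)):
        r=np.array([dx+a,b,-.007-h]); # relative grip pt; z down
        x=r[0]*np.cos(t)-r[2]*np.sin(t); z=r[0]*np.sin(t)+r[2]*np.cos(t)
        out.append(pj([x,r[1],.0554+z]))
    print(dx,tilt,out)
E
```

```text
0.069 0 [array([318.5, 245. ]), array([468.2, 107.2]), array([168.4, 106.9]), array([318.9, 105. ])]
0.069 3 [array([318.5, 243.1]), array([464. , 106.1]), array([172.8, 105.8]), array([319. , 108.3])]
0.069 6 [array([318.5, 241.3]), array([459.9, 105.6]), array([177.1, 105.3]), array([319. , 111.8])]
0.071 0 [array([318.5, 240.1]), array([469., 101.]), array([167.7, 100.7]), array([318.9, 100.1])]
0.071 3 [array([318.5, 238.1]), array([464.6, 100. ]), array([172.3,  99.7]), array([318.9, 103.5])]
0.071 6 [array([318.5, 236.3]), array([460.3,  99.7]), array([176.6,  99.5]), array([319. , 107.2])]
0.073 0 [array([318.4, 235.1]), array([469.7,  94.6]), array([166.9,  94.4]), array([318.9,  95.2])]
0.073 3 [array([318.5, 233.1]), array([465.1,  93.9]), array([171.7,  93.6]), array([318.9,  98.7])]
0.073 6 [array([318.5, 231.2]), array([460.8,  93.8]), array([176.2,  93.6]), array([319. , 102.6])]
```

Bowl held, level within about 2°. I'll lift it, carry it over the pan, and turn the handle toward scale -x.

```bash
python3 -m creep '[{"delta_pos":[0,0,-0.03],"rotation":[0,0,0],"fingers":0.002},{"delta_pos":[0,0,-0.065],"rotation":[0,0,0],"fingers":0.002},{"delta_pos":[0,0,-0.09],"rotation":[0,0,0],"fingers":0.002},{"delta_pos":[0,0,-0.09],"rotation":[0,0,0],"fingers":0.002}]' 100 
python3 - <<'E'
from h import *
print(rel([.555,-.0424,.205]), bot.read_state()['tcp_pos'])
E
```

```text
time_s: 10.38
tcp_pos: [0.5202, -0.2807, 0.2064]
tcp_rot: [0.996, -0.093, 0.001, 0.001]
force: [0.4, 0.7, -1.7]
opening: 0.0098
[-0.0101191  -0.24064684  0.00118935] [ 0.52017747 -0.28072762  0.20643294]
```

```bash
python3 -m creep '[{"delta_pos":[-0.001,-0.025,0],"rotation":[0,0,-3],"fingers":0.002},{"delta_pos":[-0.003,-0.065,0],"rotation":[0,0,-8],"fingers":0.002},{"delta_pos":[-0.005,-0.11,0],"rotation":[0,0,-13],"fingers":0.002},{"delta_pos":[-0.007,-0.155,0],"rotation":[0,0,-18],"fingers":0.002},{"delta_pos":[-0.009,-0.2,0],"rotation":[0,0,-23],"fingers":0.002},{"delta_pos":[-0.01,-0.228,0],"rotation":[0,0,-26],"fingers":0.002},{"delta_pos":[-0.01,-0.2405,0],"rotation":[0,0,-27.5],"fingers":0.002},{"delta_pos":[-0.01,-0.2405,0],"rotation":[0,0,-27.5],"fingers":0.002},{"delta_pos":[-0.01,-0.2405,0],"rotation":[0,0,-27.5],"fingers":0.002}]' 100 
python3 - <<'E'
from h import *
st=bot.read_state();print(rel([.555,-.0424,.1424]), st['tcp_pos'],st['force'])
cv2.imwrite("pics/w7.png",snapshot("wrist"));cv2.imwrite("pics/t7.png",snapshot("top")[80:260,220:480].repeat(3,0).repeat(3,1))
E
```

```text
time_s: 11.5
tcp_pos: [0.5546, -0.0433, 0.2049]
tcp_rot: [0.989, 0.145, -0.0, -0.0]
force: [0.5, 0.0, -1.9]
opening: 0.01
[ 0.00070326 -0.00077747  0.06254757] [ 0.55458944 -0.04334103  0.20494793] [ 0.52373168  0.04280701 -1.93711732]
```

View pics/w7.png

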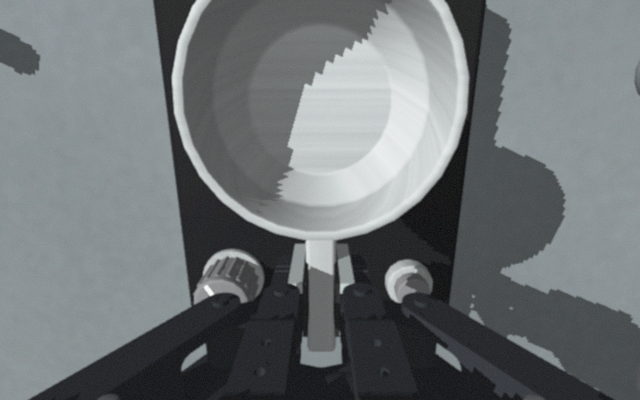

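View pics/t7.png

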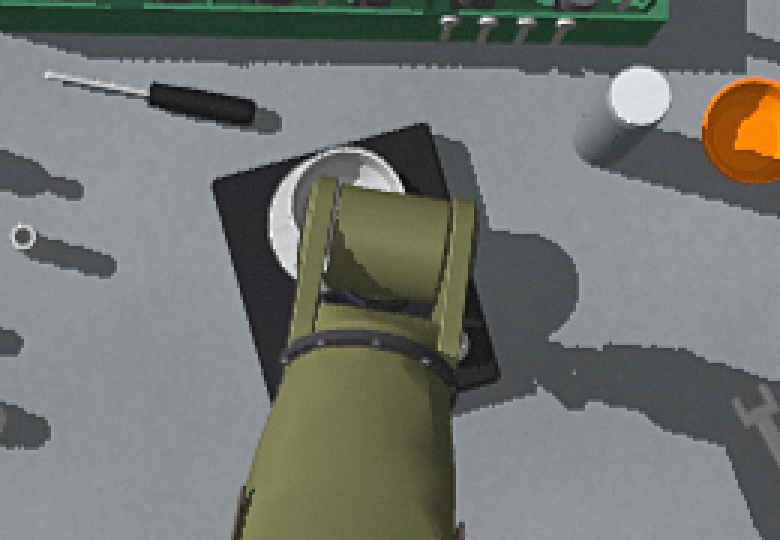

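```bash
python3 -m creep '[{"delta_pos":[0.0007,-0.0008,0.02],"rotation":[0,0,0],"fingers":0.002},{"delta_pos":[0.0007,-0.0008,0.045],"rotation":[0,0,0],"fingers":0.002},{"delta_pos":[0.0007,-0.0008,0.055],"rotation":[0,0,0],"fingers":0.002},{"delta_pos":[0.0007,-0.0008,0.057],"rotation":[0,0,0],"fingers":0.002},{"delta_pos":[0.0007,-0.0008,0.057],"rotation":[0,0,0],"fingers":0.002}]' 100;python3 s.py
python3 -m creep '[{"delta_pos":[0,0,0.002],"rotation":[0,0,0],"fingers":0.002},{"delta_pos":[0,0,0.004],"rotation":[0,0,0],"fingers":0.002},{"delta_pos":[0,0,0.004],"rotation":[0,0,0],"fingers":0.002}]' 100;python3 s.py
```

```text
time_s: 12.22
tcp_pos: [0.5555, -0.0416, 0.1491]
tcp_rot: [0.989, 0.146, 0.0, 0.0]
force: [-0.5, -0.4, -2.9]
opening: 0.0098
t 12.225 q6 1.1378 [-0.036  0.099  0.006] [-0.5 -0.4 -2.9] 0.0098 tau6 0.0 tcp [ 0.5555 -0.0416  0.1491]
time_s: 12.6
tcp_pos: [0.5552, -0.0413, 0.1443]
tcp_rot: [0.989, 0.146, -0.0, -0.0]
force: [-0.5, -0.5, -1.7]
opening: 0.0103
t 12.6 q6 1.1377 [-0.051  0.097 -0.061] [-0.5 -0.5 -1.7] 0.0103 tau6 0.0 tcp [ 0.5552 -0.0413  0.1443]
```

```bash
python3 -m creep '[{"delta_pos":[0,0,0.001],"rotation":[0,0,0],"fingers":0.002},{"delta_pos":[0,0,0.0015],"rotation":[0,0,0],"fingers":0.002},{"delta_pos":[0,0,0.0015],"rotation":[0,0,0],"fingers":0.002}]' 100;python3 s.py
python3 -m creep '[{"delta_pos":[0,0,0.001],"rotation":[0,0,0],"fingers":0.002},{"delta_pos":[0,0,0.001],"rotation":[0,0,0],"fingers":0.002}]' 100;python3 s.py
```

```text
time_s: 12.98
tcp_pos: [0.5552, -0.0414, 0.1428]
tcp_rot: [0.989, 0.146, -0.0, -0.0]
force: [-0.8, 0.1, -2.0]
opening: 0.0099
t 12.975 q6 1.1377 [-0.014  0.1   -0.029] [-0.8  0.1 -2. ] 0.0099 tau6 -0.0 tcp [ 0.5552 -0.0414  0.1428]
time_s: 13.22
tcp_pos: [0.5552, -0.0414, 0.1419]
tcp_rot: [0.989, 0.146, 0.0, 0.0]
force: [-1.0, 0.5, -1.0]
opening: 0.0102
t 13.225 q6 1.1377 [-0.029  0.039 -0.016] [-1.   0.5 -1. ] 0.0102 tau6 0.006 tcp [ 0.5552 -0.0414  0.1419]
```

```bash
python3 -m creep '[{"delta_pos":[0,0,0.001],"rotation":[0,0,0],"fingers":0.002},{"delta_pos":[0,0,0.001],"rotation":[0,0,0],"fingers":0.002}]' 20;python3 s.py
python3 -m creep '[{"delta_pos":[0,0,0.0],"rotation":[0,0,0],"fingers":0.014},{"delta_pos":[0,0,0.0],"rotation":[0,0,0],"fingers":0.025},{"delta_pos":[0,0,0],"rotation":[0,0,0],"fingers":0.04},{"delta_pos":[0,0,0],"rotation":[0,0,0],"fingers":0.04}]' 20;python3 s.py
python3 - <<'E'
from h import *
cv2.imwrite("pics/w8.png",snapshot("wrist"))
E
```

```text
time_s: 13.48
tcp_pos: [0.5552, -0.0414, 0.1409]
tcp_rot: [0.989, 0.146, 0.0, 0.0]
force: [-1.0, 0.1, -0.8]
opening: 0.0098
t 13.475 q6 1.1378 [-0.028  0.123  0.029] [-1.   0.1 -0.8] 0.0098 tau6 0.013 tcp [ 0.5552 -0.0414  0.1409]
time_s: 13.98
tcp_pos: [0.5552, -0.0414, 0.1409]
tcp_rot: [0.989, 0.146, 0.0, -0.0]
force: [0.1, -0.5, -0.1]
opening: 0.04
t 13.975 q6 1.1378 [ 0.005 -0.06  -0.066] [ 0.1 -0.5 -0.1] 0.04 tau6 0.0 tcp [ 0.5552 -0.0414  0.1409]
```

View pics/w8.png

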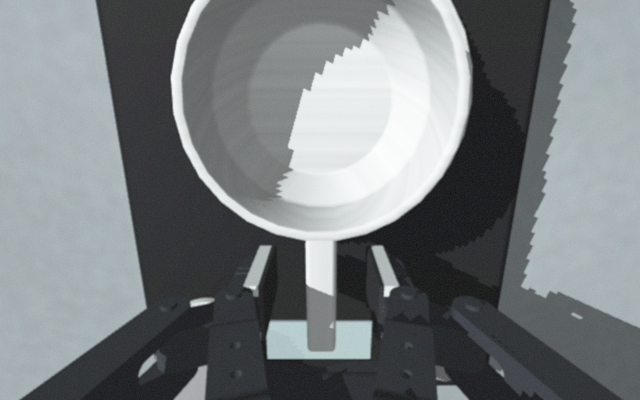

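The bowl stands on the pan and is released. I'll rise and move over the tare button with the jaws shut.

```bash
python3 -m creep '[{"delta_pos":[0,0,-0.02],"rotation":[0,0,0],"fingers":0.045},{"delta_pos":[0,0,-0.06],"rotation":[0,0,0],"fingers":0.045},{"delta_pos":[0,0,-0.1],"rotation":[0,0,0],"fingers":0.03},{"delta_pos":[0,0,-0.1],"rotation":[0,0,0],"fingers":0.0}]' 20 >/dev/null
python3 - <<'E'
from h import *
st=bot.read_state();print(rel([.5158,-.1228,.20]), st['tcp_pos'],st['force'])
im=snapshot("wrist");cv2.imwrite("pics/w9.png",im)
print(proj("wrist",[.623,-.0218,.0555+.038],st),proj("wrist",[.623,-.0218,.0605],st))
E
```

```text
[-0.06217752  0.06615685  0.04379172] [ 0.55599182 -0.04147568  0.24394837] [ 0.73244841 -0.62508086  0.5396876 ]
[320.25411575 101.98344391] [320.23515907 101.65607284]
```

View pics/w9.png

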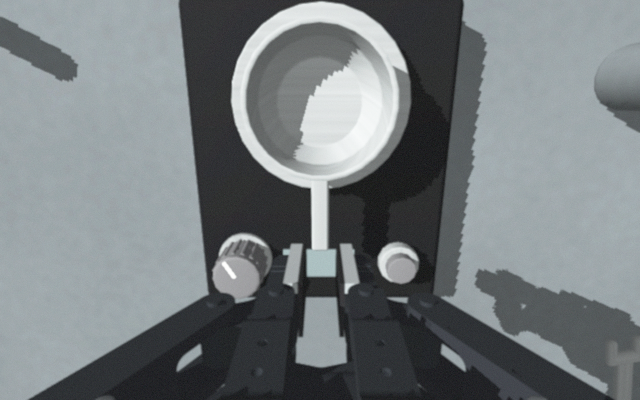

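The bowl floor is centred at (320,102), where the pan centre projects, so the placement is good. Now the tare button.

```bash
python3 -m creep '[{"delta_pos":[-0.031,0.033,0],"rotation":[0,0,0],"fingers":0.0},{"delta_pos":[-0.062,0.066,0.0],"rotation":[0,0,0],"fingers":0.0},{"delta_pos":[-0.062,0.066,0.03],"rotation":[0,0,0],"fingers":0.0},{"delta_pos":[-0.062,0.066,0.06],"rotation":[0,0,0],"fingers":0.0},{"delta_pos":[-0.062,0.066,0.082],"rotation":[0,0,0],"fingers":0.0},{"delta_pos":[-0.062,0.066,0.082],"rotation":[0,0,0],"fingers":0.0},{"delta_pos":[-0.062,0.066,0.082],"rotation":[0,0,0],"fingers":0.0}]' 20 >/dev/null
python3 - <<'E'
from h import *
st=bot.read_state();print(rel([.5158,-.1228,.1439]), st['tcp_pos'],st['force'],st['opening'])
im=snapshot("wrist");cv2.imwrite("pics/w10.png",im)
E
```

```text
[0.00065863 0.00053372 0.01531311] [ 0.5150142  -0.12247819  0.15921303] [0.5163618  0.12013503 0.83681709] -6.149381001336906e-06
```

View pics/w10.png

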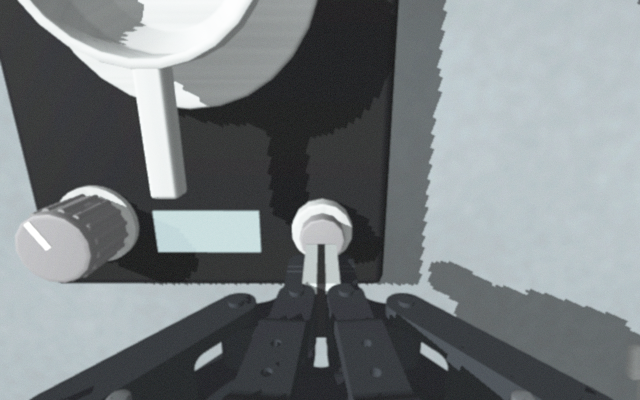

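```bash
python3 -m creep '[{"delta_pos":[0.0006,0.0005,0.008],"rotation":[0,0,0],"fingers":0.0},{"delta_pos":[0.0006,0.0005,0.012],"rotation":[0,0,0],"fingers":0.0},{"delta_pos":[0.0006,0.0005,0.012],"rotation":[0,0,0],"fingers":0.0}]' 20 >/dev/null; python3 s.py
python3 -m creep '[{"delta_pos":[0,0,0.002],"rotation":[0,0,0],"fingers":0.0},{"delta_pos":[0,0,0.002],"rotation":[0,0,0],"fingers":0.0}]' >/dev/null; python3 s.py
python3 -m creep '[{"delta_pos":[0,0,0.002],"rotation":[0,0,0],"fingers":0.0},{"delta_pos":[0,0,0.002],"rotation":[0,0,0],"fingers":0.0}]' >/dev/null; python3 s.py
```

```text
t 15.875 q6 0.975 [-0.038  0.033 -0.011] [ 0.3 -0.2  1. ] -0.0002 tau6 -0.0 tcp [ 0.5155 -0.1228  0.1466]
t 16.125 q6 0.9751 [-0.011  0.008  0.01 ] [-0.1  0.1 -0.1] 0.0003 tau6 0.0 tcp [ 0.5156 -0.1228  0.1448]
t 16.375 q6 0.975 [-0.009  0.078  0.029] [-0.5 -0.1  0.7] 0.0002 tau6 -0.0 tcp [ 0.5156 -0.1228  0.1427]
```

```bash
python3 -m creep '[{"delta_pos":[0,0,0.002],"rotation":[0,0,0],"fingers":0.0},{"delta_pos":[0,0,0.002],"rotation":[0,0,0],"fingers":0.0}]' >/dev/null; python3 s.py;python3 s.py
```

```text
t 16.625 q6 0.9751 [ 0.042  0.075 -0.056] [-0.2  0.8 -0.3] -0.0002 tau6 0.0 tcp [ 0.5156 -0.1228  0.1407]
t 16.625 q6 0.9751 [ 0.042  0.075 -0.056] [-0.2  0.8 -0.3] -0.0002 tau6 0.0 tcp [ 0.5156 -0.1228  0.1407]
```

```bash
python3 -m creep '[{"delta_pos":[0,0,0.0015],"rotation":[0,0,0],"fingers":0.0},{"delta_pos":[0,0,0.0015],"rotation":[0,0,0],"fingers":0.0}]' >/dev/null; python3 s.py
```

```text
t 16.875 q6 0.975 [-0.039 -0.071  0.006] [-0.2 -0.1  0.3] 0.0001 tau6 -0.0 tcp [ 0.5156 -0.1228  0.1392]
```

```bash
python3 -m creep '[{"delta_pos":[0,0,0.0015],"rotation":[0,0,0],"fingers":0.0},{"delta_pos":[0,0,0.0015],"rotation":[0,0,0],"fingers":0.0}]' >/dev/null; python3 s.py
```

```text
t 17.125 q6 0.975 [-0.011 -0.082  0.031] [-0.8 -1.1 -0.3] -0.0 tau6 -0.0 tcp [ 0.5156 -0.1228  0.1378]
```

```bash
python3 -m creep '[{"delta_pos":[0,0,0.0015],"rotation":[0,0,0],"fingers":0.0},{"delta_pos":[0,0,0.0015],"rotation":[0,0,0],"fingers":0.0}]' >/dev/null; python3 s.py
```

```text
t 17.375 q6 0.9751 [-0.025  0.026 -0.018] [-0.3  0.4  0.6] 0.0 tau6 -0.0 tcp [ 0.5156 -0.1228  0.1363]
```

Tips are at 63 mm with no contact yet. I'll continue.

```bash
python3 -m creep '[{"delta_pos":[0,0,0.0015],"rotation":[0,0,0],"fingers":0.0},{"delta_pos":[0,0,0.0015],"rotation":[0,0,0],"fingers":0.0}]' >/dev/null; python3 s.py
```

```text
t 17.625 q6 0.975 [0.022 0.076 0.069] [ 0.1 -1.   2.7] -0.0003 tau6 0.001 tcp [ 0.5156 -0.1228  0.1349]
```

```bash
python3 -m creep '[{"delta_pos":[0,0,0.0015],"rotation":[0,0,0],"fingers":0.0},{"delta_pos":[0,0,0.0015],"rotation":[0,0,0],"fingers":0.0}]' >/dev/null; python3 s.py; python3 -c "
from h import *
cv2.imwrite('pics/w11.png',snapshot('wrist'))"
```

```text
t 17.875 q6 0.9751 [0.003 0.144 0.066] [-0.5  0.3  3.6] 0.0004 tau6 0.001 tcp [ 0.5156 -0.1228  0.1334]
```

View pics/w11.png

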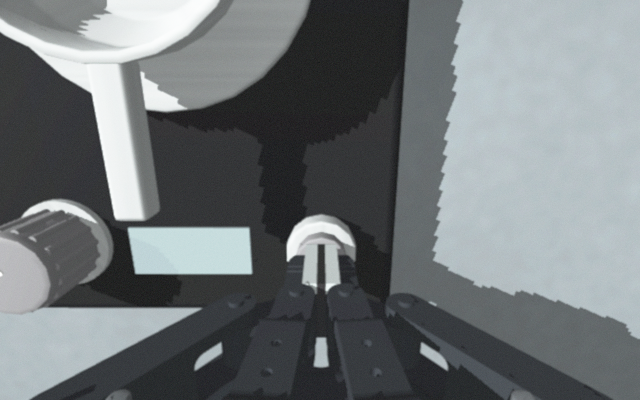

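Contact: 3.6 N at about 3 mm travel. I'll press 4 mm further, hold half a second, and lift.

```bash
python3 -m creep '[{"delta_pos":[0,0,0.004],"rotation":[0,0,0],"fingers":0.0},{"delta_pos":[0,0,0.004],"rotation":[0,0,0],"fingers":0.0},{"delta_pos":[0,0,0.004],"rotation":[0,0,0],"fingers":0.0},{"delta_pos":[0,0,0.004],"rotation":[0,0,0],"fingers":0.0}]' >/dev/null; python3 s.py
```

```text
t 18.425 q6 0.9751 [ 0.1    0.206 -0.035] [-1.7  0.3  6.5] 0.0003 tau6 0.003 tcp [ 0.5157 -0.1228  0.1295]
```

```bash
python3 -m creep '[{"delta_pos":[0,0,-0.001],"rotation":[0,0,0],"fingers":0.0},{"delta_pos":[0,0,-0.02],"rotation":[0,0,0],"fingers":0.0},{"delta_pos":[0,0,-0.07],"rotation":[0,0,0],"fingers":0.0},{"delta_pos":[0,0,-0.13],"rotation":[0,0,0],"fingers":0.03},{"delta_pos":[0,0,-0.14],"rotation":[0,0,0],"fingers":0.05},{"delta_pos":[0,0,-0.14],"rotation":[0,0,0],"fingers":0.05}]' >/dev/null; python3 - <<'E'
from h import *
st=bot.read_state();print(st['time_s'],st['q'],st['tcp_pos'],st['force'])
R=Ro.from_quat(st["tcp_rot"]).as_matrix();print(np.degrees(np.arctan2(R[1,1],R[0,1])),rel([.6045,.2664,.25]))
E
```

```text
19.175 [-3.02909265e-01  2.86791319e-01  1.62175156e+00 -1.35971689e-05
  1.23292863e+00  9.75080281e-01] [ 0.51552971 -0.12277338  0.26900047] [-0.46340362  0.0285969  -0.73624425]
-73.22314929386158 [ 0.19751455 -0.34692934  0.01899158]
```

Tare pressed at 6.5 N. Next is the pin: hover and check, keeping this yaw since it is also right for the bowl.

```bash
python3 -m creep '[{"delta_pos":[0.1975,-0.347,0.0],"rotation":[0,0,0],"fingers":0.05},{"delta_pos":[0.1975,-0.347,0.019],"rotation":[0,0,0],"fingers":0.05},{"delta_pos":[0.1975,-0.347,0.019],"rotation":[0,0,0],"fingers":0.05},{"delta_pos":[0.1975,-0.347,0.019],"rotation":[0,0,0],"fingers":0.05},{"delta_pos":[0.1975,-0.347,0.03],"rotation":[0,0,0],"fingers":0.05},{"delta_pos":[0.1975,-0.347,0.06],"rotation":[0,0,0],"fingers":0.05},{"delta_pos":[0.1975,-0.347,0.069],"rotation":[0,0,0],"fingers":0.05},{"delta_pos":[0.1975,-0.347,0.069],"rotation":[0,0,0],"fingers":0.05},{"delta_pos":[0.1975,-0.347,0.069],"rotation":[0,0,0],"fingers":0.05}]' 40 >/dev/null; python3 - <<'E'
from h import *
st=bot.read_state();print(st['time_s'],st['q'],st['tcp_pos'],st['force'])
im=snapshot("wrist");cv2.imwrite("pics/w12.png",im)
print(proj("wrist",[.6045,.2664,.06],st),proj("wrist",[.6045,.2664,.0],st))
cv2.imwrite("pics/w12c.png",cv2.resize(im[150:300,240:400],None,fx=4,fy=4))
E
```

```text
20.3 [ 3.59017962e-01  6.37858418e-01  1.27988335e+00 -1.51656400e-04
  1.22573942e+00  1.63717967e+00] [0.60432447 0.26585834 0.19916606] [0.34091564 0.01751717 0.06726871]
[319.1238208  212.79251723] [319.47591379 188.84740743]
```

View pics/w12.png

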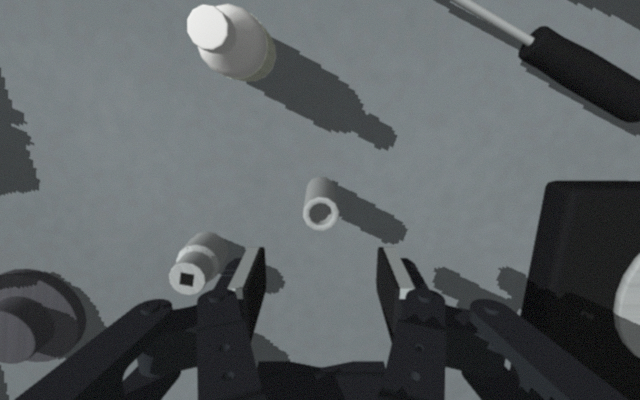

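View pics/w12c.png

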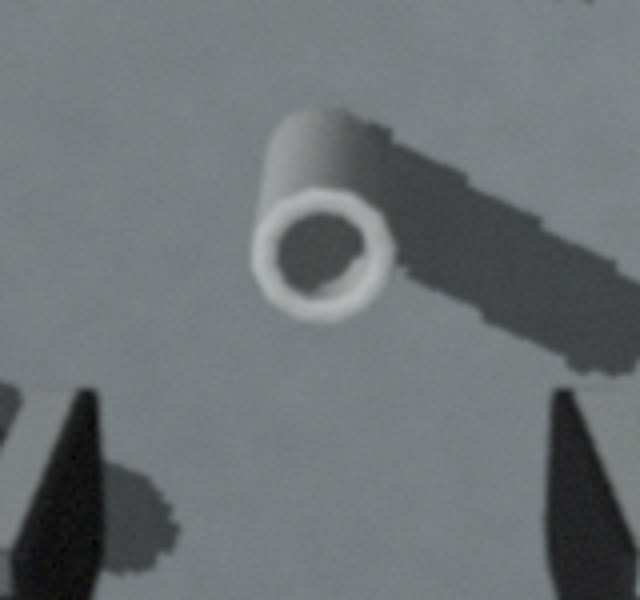

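```bash
python3 - <<'E'
from h import *
st=bot.read_state();p=unproj("wrist",(320.6,213.5),.06,st);print(p,rel([p[0],p[1],.1]))
E
```

```text
[0.60440265 0.26509092 0.06      ] [-0.0002256   0.00045083  0.10006348]
```

```bash
python3 -m creep '[{"delta_pos":[0,0.0005,0.045],"rotation":[0,0,0],"fingers":0.05},{"delta_pos":[0,0.0005,0.085],"rotation":[0,0,0],"fingers":0.05},{"delta_pos":[0,0.0005,0.099],"rotation":[0,0,0],"fingers":0.04},{"delta_pos":[0,0.0005,0.099],"rotation":[0,0,0],"fingers":0.034},{"delta_pos":[0,0.0005,0.099],"rotation":[0,0,0],"fingers":0.028},{"delta_pos":[0,0.0005,0.099],"rotation":[0,0,0],"fingers":0.022},{"delta_pos":[0,0.0005,0.099],"rotation":[0,0,0],"fingers":0.015},{"delta_pos":[0,0.0005,0.099],"rotation":[0,0,0],"fingers":0.015},{"delta_pos":[0,0.0005,0.099],"rotation":[0,0,0],"fingers":0.015}]' 50 >/dev/null; python3 s.py
python3 -m creep '[{"delta_pos":[0,0,-0.02],"rotation":[0,0,0],"fingers":0.015},{"delta_pos":[0,0,-0.06],"rotation":[0,0,0],"fingers":0.015},{"delta_pos":[0,0,-0.1],"rotation":[0,0,0],"fingers":0.015},{"delta_pos":[0,0,-0.12],"rotation":[0,0,0],"fingers":0.015},{"delta_pos":[0,0,-0.12],"rotation":[0,0,0],"fingers":0.015}]' 50 >/dev/null; python3 s.py
python3 - <<'E'
from h import *
cv2.imwrite("pics/w13.png",snapshot("wrist"))
g=[.623,-.0218]
print(rel(g+[.215]))
E
```

```text
t 21.475 q6 1.6369 [-0.187  0.155 -0.003] [-1.9 -0.7  7. ] 0.0231 tau6 -0.016 tcp [0.6054 0.2662 0.1036]
t 22.1 q6 1.6369 [ 0.034  0.059 -0.04 ] [ 0.  -0.1 -2.2] 0.0225 tau6 -0.0 tcp [0.6049 0.2661 0.2229]
[-0.06534714  0.28080877  0.00604609]
```

View pics/w13.png

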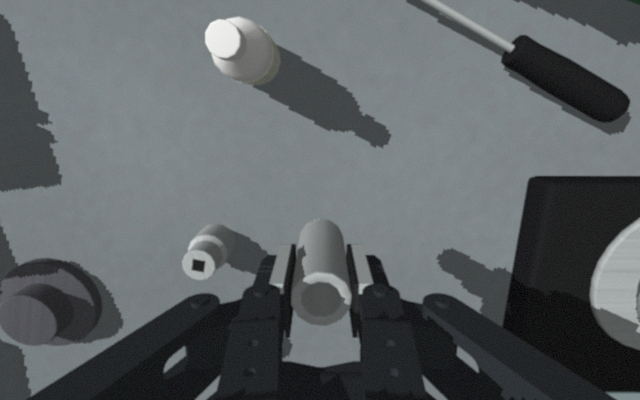

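The pin is held upright. Carry it over the bowl.

```bash
python3 -m creep '[{"delta_pos":[-0.006,0.025,0],"rotation":[0,0,0],"fingers":0.015},{"delta_pos":[-0.016,0.07,0],"rotation":[0,0,0],"fingers":0.015},{"delta_pos":[-0.028,0.12,0],"rotation":[0,0,0],"fingers":0.015},{"delta_pos":[-0.04,0.17,0],"rotation":[0,0,0],"fingers":0.015},{"delta_pos":[-0.051,0.22,0],"rotation":[0,0,0],"fingers":0.015},{"delta_pos":[-0.061,0.263,0],"rotation":[0,0,0],"fingers":0.015},{"delta_pos":[-0.065,0.281,0],"rotation":[0,0,0],"fingers":0.015},{"delta_pos":[-0.065,0.281,0],"rotation":[0,0,0],"fingers":0.015},{"delta_pos":[-0.065,0.281,0],"rotation":[0,0,0],"fingers":0.015}]' 50 >/dev/null; python3 s.py
python3 - <<'E'
from h import *
st=bot.read_state()
cv2.imwrite("pics/w14.png",snapshot("wrist"))
print(rel([.623,-.0218,.168]),proj("wrist",[.623,-.0218,.0605],st))
E
```

```text
t 23.275 q6 1.185 [ 0.021  0.019 -0.013] [-0.8  0.6 -1.6] 0.0233 tau6 -0.013 tcp [ 0.6234 -0.0206  0.2207]
[-0.000795    0.00112411  0.0529549 ] [321.51868153 204.75355008]
```

View pics/w14.png

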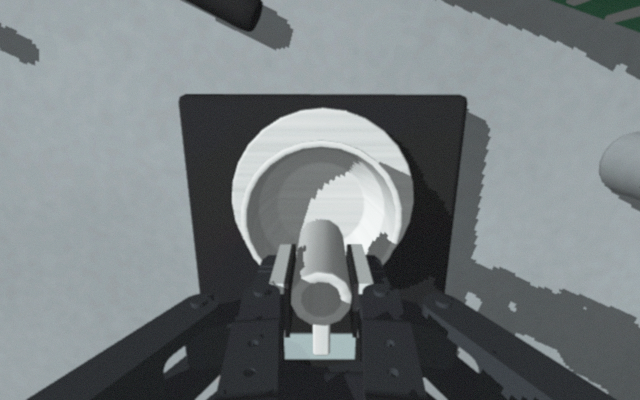

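```bash
python3 -m creep '[{"delta_pos":[-0.0008,0.001,0.015],"rotation":[0,0,0],"fingers":0.015},{"delta_pos":[-0.0008,0.001,0.035],"rotation":[0,0,0],"fingers":0.015},{"delta_pos":[-0.0008,0.001,0.048],"rotation":[0,0,0],"fingers":0.015},{"delta_pos":[-0.0008,0.001,0.053],"rotation":[0,0,0],"fingers":0.015},{"delta_pos":[-0.0008,0.001,0.053],"rotation":[0,0,0],"fingers":0.015}]' 50 >/dev/null; python3 s.py
python3 -m creep '[{"delta_pos":[0,0,0.001],"rotation":[0,0,0],"fingers":0.015},{"delta_pos":[0,0,0.002],"rotation":[0,0,0],"fingers":0.015},{"delta_pos":[0,0,0.002],"rotation":[0,0,0],"fingers":0.015}]' 50 >/dev/null; python3 s.py
```

```text
t 23.95 q6 1.1823 [ 0.002 -0.002 -0.025] [ 0.5  0.1 -0.9] 0.0228 tau6 0.001 tcp [ 0.6231 -0.0229  0.1683]
t 24.325 q6 1.1823 [ 0.048  0.019 -0.022] [ 0.9  0.2 -1.1] 0.0225 tau6 0.0 tcp [ 0.6231 -0.023   0.1665]
```

```bash
for i in 1 2; do :; done; python3 -m creep '[{"delta_pos":[0,0,0.001],"rotation":[0,0,0],"fingers":0.015},{"delta_pos":[0,0,0.0015],"rotation":[0,0,0],"fingers":0.015},{"delta_pos":[0,0,0.0015],"rotation":[0,0,0],"fingers":0.015}]' 50 >/dev/null; python3 s.py
python3 -m creep '[{"delta_pos":[0,0,0.001],"rotation":[0,0,0],"fingers":0.015},{"delta_pos":[0,0,0.001],"rotation":[0,0,0],"fingers":0.015}]' 50 >/dev/null; python3 s.py
```

```text
t 24.7 q6 1.1823 [ 0.024 -0.006  0.025] [ 0.3  0.1 -0.9] 0.0226 tau6 0.0 tcp [ 0.6231 -0.023   0.1648]
t 24.95 q6 1.1823 [-0.016  0.013 -0.008] [-0.9 -0.3 -0.7] 0.0228 tau6 -0.0 tcp [ 0.623  -0.023   0.1638]
```

```bash
python3 -m creep '[{"delta_pos":[0,0,0.001],"rotation":[0,0,0],"fingers":0.015},{"delta_pos":[0,0,0.001],"rotation":[0,0,0],"fingers":0.015}]' 50 >/dev/null; python3 s.py
```

```text
t 25.2 q6 1.1823 [-0.002 -0.064  0.085] [ 0.5 -0.1 -0.9] 0.023 tau6 0.0 tcp [ 0.6231 -0.023   0.1629]
```

```bash
python3 -m creep '[{"delta_pos":[0,0,0.001],"rotation":[0,0,0],"fingers":0.015},{"delta_pos":[0,0,0.001],"rotation":[0,0,0],"fingers":0.015}]' 50 >/dev/null; python3 s.py
```

```text
t 25.45 q6 1.1823 [-0.03   0.065  0.029] [-1.3  0.4  1.2] 0.023 tau6 -0.0 tcp [ 0.6231 -0.023   0.162 ]
```

```bash
python3 -m creep '[{"delta_pos":[0,0,0.001],"rotation":[0,0,0],"fingers":0.015},{"delta_pos":[0,0,0.001],"rotation":[0,0,0],"fingers":0.015}]' 50 >/dev/null; python3 s.py; python3 -c "
from h import *
cv2.imwrite('pics/w15.png',snapshot('wrist'))"; python3 s.py
```

```text
t 25.7 q6 1.1823 [ 0.039  0.128 -0.006] [-1.1  0.7  2.6] 0.0231 tau6 -0.0 tcp [ 0.6231 -0.023   0.161 ]
t 25.75 q6 1.1823 [0.039 0.173 0.034] [-0.6  0.2  2.7] 0.023 tau6 -0.0 tcp [ 0.6231 -0.023   0.161 ]
```

View pics/w15.png

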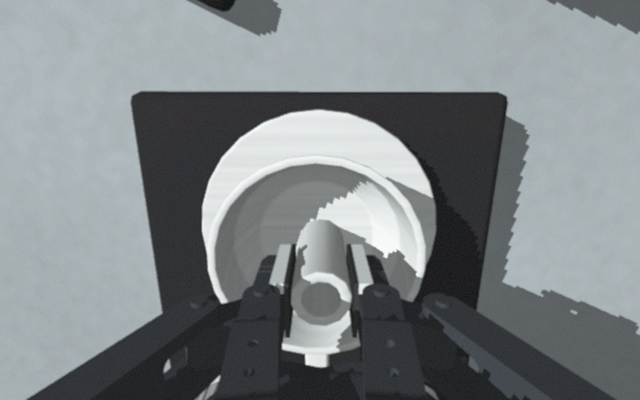

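Contact with the bowl floor confirmed. I'll ease back 1 mm, loosen, open slightly, and rise.

```bash
python3 -m creep '[{"delta_pos":[0,0,-0.0008],"rotation":[0,0,0],"fingers":0.02},{"delta_pos":[0,0,-0.0008],"rotation":[0,0,0],"fingers":0.02},{"delta_pos":[0,0,-0.0008],"rotation":[0,0,0],"fingers":0.026},{"delta_pos":[0,0,-0.0008],"rotation":[0,0,0],"fingers":0.03},{"delta_pos":[0,0,-0.0008],"rotation":[0,0,0],"fingers":0.036},{"delta_pos":[0,0,-0.0008],"rotation":[0,0,0],"fingers":0.036}]' 20 >/dev/null; python3 s.py
python3 -c "
from h import *
cv2.imwrite('pics/w16.png',snapshot('wrist'))"
```

```text
t 26.5 q6 1.1823 [-0.004  0.003  0.087] [0.  0.2 1. ] 0.036 tau6 0.0 tcp [ 0.6231 -0.023   0.1617]
```

View pics/w16.png

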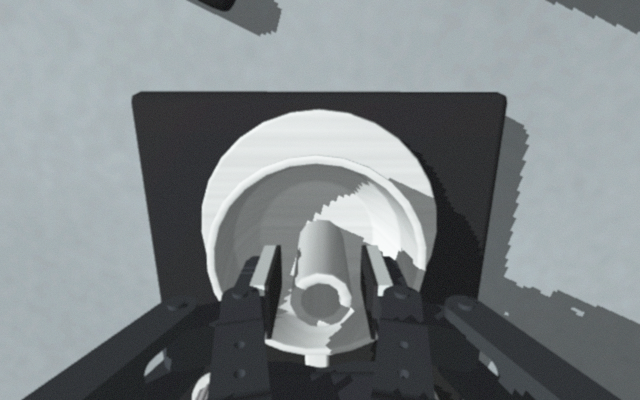

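The pin stands free between the jaws. Rise straight up, then clear the view.

```bash
python3 -m creep '[{"delta_pos":[0,0,-0.01],"rotation":[0,0,0],"fingers":0.036},{"delta_pos":[0,0,-0.03],"rotation":[0,0,0],"fingers":0.036},{"delta_pos":[0,0,-0.07],"rotation":[0,0,0],"fingers":0.04},{"delta_pos":[0,0,-0.12],"rotation":[0,0,0],"fingers":0.05},{"delta_pos":[0,0,-0.14],"rotation":[0,0,0],"fingers":0.05},{"delta_pos":[-0.03,-0.04,-0.14],"rotation":[0,0,0],"fingers":0.05},{"delta_pos":[-0.07,-0.09,-0.14],"rotation":[0,0,0],"fingers":0.05},{"delta_pos":[-0.1,-0.15,-0.14],"rotation":[0,0,0],"fingers":0.05},{"delta_pos":[-0.15,-0.2,-0.14],"rotation":[0,0,0],"fingers":0.05},{"delta_pos":[-0.18,-0.24,-0.14],"rotation":[0,0,0],"fingers":0.05},{"delta_pos":[-0.18,-0.24,-0.14],"rotation":[0,0,0],"fingers":0.05},{"delta_pos":[-0.18,-0.24,-0.14],"rotation":[0,0,0],"fingers":0.05}]' 20; python3 -c "
from h import *
cv2.imwrite('pics/t17.png',snapshot('top'));cv2.imwrite('pics/s17.png',snapshot('scene'))
a=cv2.imread('pics/t17.png');cv2.imwrite('pics/t17c.png',cv2.resize(a[115:230,285:405],None,fx=5,fy=5,interpolation=cv2.INTER_CUBIC))"
```

```text
time_s: 28.05
tcp_pos: [0.3818, 0.1548, 0.3029]
tcp_rot: [0.989, 0.146, 0.001, -0.0]
force: [-0.3, -0.9, 0.6]
opening: 0.0499
```

View pics/t17.png

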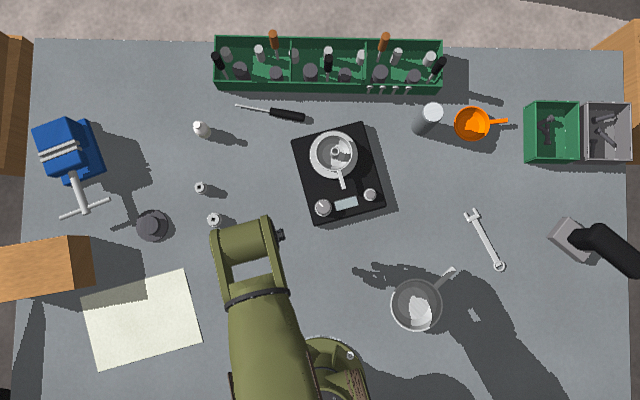

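View pics/t17c.png

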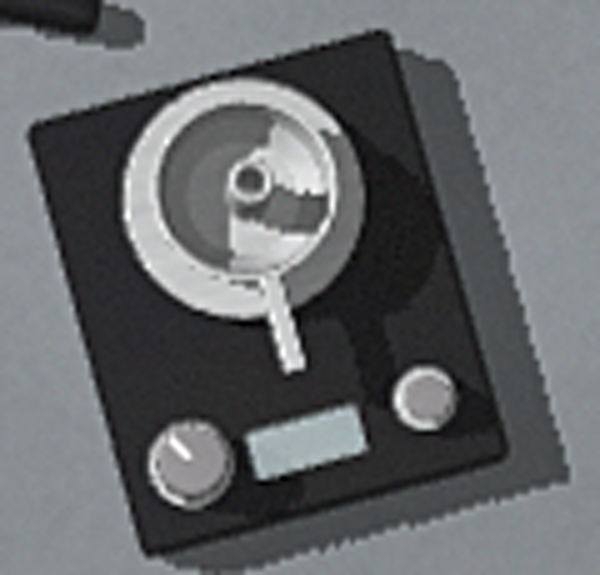

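View pics/s17.png

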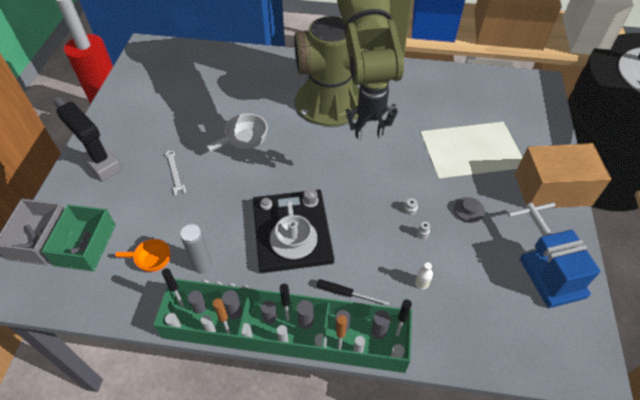

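```bash
python3 - <<'E'
from h import *
for c,z in(((247,187),.093),((251,180),.12)):
    print(unproj("top",(np.array(c)+.5)/5-.5+np.array([285,115]),z))
print("pan [0.623,-0.0218]")
E
```

```text
[ 0.62293749 -0.02225835  0.093     ]
[ 0.62192692 -0.02340391  0.12      ]
pan [0.623,-0.0218]
```

The bowl and pin are both centred on the pan within about 2 mm, the knob is on, nothing else has moved, and the robot is clear. I'm handing in the job.

```bash
python3 -c "
from h import *
print(order.close_job())"
```

```text
the job is handed in; nothing more can be done
None
```

The weighing job is done as asked and in the order asked, and was handed in at about 28 s of the 72 s allowed.

1. **Knob:** I turned it clockwise in one grip. The resisting torque rose to about 0.13 N·m and then reversed, and I let go there so the knob snapped over by itself. Its pointer then read about 2.63 rad, which is on. That figure takes the pointer's zero to be the scale's -x direction; I had no independent angle reading.
2. **Bowl:** I set it upright on the pan by its handle and released it. In the last top view its rim centre is within 1 mm of the pan's centre.
3. **Tare:** I felt for the button and pressed it to about 6.5 N. By its spring figures that is about 7 mm of travel, held for roughly half a second. The display is blank, so I could not confirm that the tare registered.
4. **Pin:** I lowered it until it touched the bowl floor, pressing with about 4 N, then eased off and let go. It stands upright within about 2 mm of the middle.

In the last pictures the other things on the bench look undisturbed and the arm is clear of everything. The highest force I read at the wrist was about 8 N. No check failed or disagreed.

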